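# Seat a cabinet handle strip in the marking jig

### The arm

A 6-joint arm with a two-finger parallel gripper is mounted at the origin on a cart in front of the work surface, level with it; the furniture and walls round the work are solid. World frame = base frame: x ahead of the robot, y to its left, z up, the work surface at z = 0. Lengths are in mm, angles in rad, forces in N, time in s.
With the tool pointing down it reaches from about 350 to 875 mm from the base axis. Payload 4.2 kg.
Tool frame: the origin (TCP) lies at the very end of the fingers, on their centre line; the grasp point (between the pads) lies 19 mm behind it; z points along the fingers, y is the line along which they close (so a half turn about z gives the same grasp; the last joint's range is limited). The gripper opens to 85 mm and grips with 20 to 120 N. Pads are 22 mm wide; open, the fingers measure 114 mm over their backs; the gripper's body (76 mm by 85 mm) begins 54 mm behind the grasp point. The pads swing forward as they close: fully open they stand 13 mm farther back than shut.
Start: joints at [1.568, 0.385, 0.008, 0, -1.194, -0.259], TCP at [161.73, 603.691, 231.312] pointing down, gripper open.
Joint ranges: [-3.14, 3.14], [-1.21, 2.06], [-1.07, 1.41], [-3.16, 2.05], [-2.99, -0.16], [-3.1, 3.1]. Speed limits (rad/s): [2.79, 2.79, 3.14, 3.14, 3.14, 3.14].

### API

Orientations are given as a unit quaternion [x, y, z, w].
In Python, from bench import arm gives the robot as it stands. The module is installed in compiled form; this text tells all that it offers.
- The arm moves only by the tool drive_tool, never from a script. Its argument "targets" is a list of rows, each a list of 5 numbers: the closure, from -1 (fully open) to 1 (shut), then the shift along the tool's x, y, z in mm, then the turn about the tool's z in degrees. In form: [[grip, tx, ty, tz, roll], ...]. A call has 1 to 12 rows; each row is the pose to reach, as a shift and turn from the pose commanded when the call began, along the tool's axes at that moment; what a row does not reach only later rows make up. A row lasts 1/10 s, in which the tool goes at most 50 mm and 8.59 degrees, less where a joint would pass 70% of its speed; a pose out of reach is approached as far as the arm can. A call with a gripper value outside its range is refused whole. The fingers move at their own pace and stop on an object; the grip force is fixed at half the most. Time passes only in rows, so rows that repeat a pose let the fingers close. It gives the time, the measured TCP pose, the force, the opening and the grip force at its end, in the units of the state.
- arm.read_state(): the state, without advancing time (a new reading comes with each control period).
- arm.get_image(name): name is "scene" or "top" or "wrist"; returns the picture (480x640x3 uint8, blue, green, red); there is no depth.
- arm.camera_params(name): a dict with "fov_y" (degrees; the focal length in pixels is half the picture's height over the tangent of half this angle, whatever the lens; pixels are square), "cx", "cy" (the principal point, pixels), "rvec" (rotation vector, rad) and "tvec" (3), from world to camera coordinates, as OpenCV has them; the wrist camera has in their place "tool_from_camera" (4x4, takes a point from camera to tool coordinates, whose origin is the TCP and whose axes are the flange's). Camera axes: x right, y down, z forward; pixel columns grow to the right and rows downward; lengths in mm; the calibration is good to about 2 mm. A picture is of the moment at which its call begins: read the wrist's pose just before it. camera_params takes no time and is no camera call.
- arm.job_done(): hands the job in; it is judged then, once.
The state is a dict: "clock": time; "joints": joint angles; "joint_vel": joint speeds; "joint_efforts": joint torques, N m; "position": TCP position; "ee_rot": TCP orientation; "contact_force": force on the tool from outside, world axes, zero at the start; "wrist_torque": the same for the moment, N m; "gripper_width": finger opening in mm; "grasp_force": force on a finger pad.
Only numpy, scipy, OpenCV 4.12 (cv2) and the standard library are available. Lean on these libraries where they do the work, as an engineer would, in place of code of your own. Each camera call takes 0.05 s, during which the arm holds its last target. There are 200 camera calls.

### The job

Get the long aluminium handle strip ready for marking its screw holes: with the shut fingers, push it across the worktop, at one end and the other as needed, until it lies flat against the jig's long rail over its whole length, and press it there for a moment with about 15 N. Then slide it along the rail to the left until its end butts against the stop block, press it home there for a moment with about 15 N too, and leave it touching both. Do not grip or lift the strip, never push with more than 25 N, and do not disturb the other things on the worktop.

Things in the scene. Friction and masses are not known exactly. Their poses are not given: they have to be found in the camera images.
- jig: The plywood marking jig's rail, fixed to the worktop, 400 mm long, 30 thick, 40 high. Origin: the jig's inner corner at worktop level, where rail and stop block meet. x points away from the robot, square into the rail (its front face is x = 0); y runs along the rail to the left (stop face y = 0, rail from -360 to +40 mm); z up.
- stop: The jig's stop block, fixed at the rail's left end and standing out 65 mm towards the robot, 40 mm wide, 40 high. Same origin and axes as the rail: its right face, which stops the strip, is y = 0.
- bar_centre (a point): Centre (half-way up) of the aluminium handle strip: straight, 280 mm long, 24 wide, 32 high, 0.17 to 0.35 kg, lying loose and askew in front of the rail; its friction on the worktop takes up some 1 to 7 N of a push. Its y axis runs along it to the left, x across it away from the robot, z up. When seated: x = -12, y = -140 mm in the jig's axes.
- bar_left (a point): Point on the strip: left end, on the long face that looks at the rail, half-way up (16 mm over the worktop). When seated, x = 0 and y = 0 in the jig's axes.
- bar_right (a point): The same point at the strip's right end. When seated, x = 0 and y = -280 mm in the jig's axes.
- jar_black: Bystander: the spice jar with the black cap, 48 mm across, 97 mm tall; origin at the centre of its underside. Leave it alone.
- jar_orange: Bystander: the spice jar with the orange cap, 47 mm across, 110 mm tall; origin at the centre of its underside. Leave it alone.
- salt_shaker: Bystander: the salt shaker, 44 mm across, 90 mm tall; origin at the centre of its underside. Leave it alone.
- tin_small: Bystander: the small food tin, 57 mm across, 72 mm tall; origin at the centre of its underside. Leave it alone.
- mug: Bystander: the striped mug, 86 mm across, 90 mm tall; origin at the centre of its underside. Leave it alone.
- peeler: Bystander: the peeler, 170 mm long, 25 mm wide, 18 mm high, lying to the right; origin at the centre of its underside. Leave it alone.
- bar: The same strip, with its origin at the centre of its underside.
There are look-alikes about, which are no part of the job. What is shaped like the stop but red or turquoise is not meant.

How it is judged (in metres and radians):
On the way, in this order (a step that is already met when the one before it is completed fails the run):
1. the strip lies flat against the rail over its whole length and is pressed on it by the fingers with 9 N or more, while its left end is still more than 15 mm short of the stop (x of each of bar_left, bar_right in the frame of jig above -0.002 m and contact force between the fingers and bar above 9 N and contact force between bar and jig above 2 N and y of bar_left in the frame of jig below -0.015 m), for 0.3 s.
2. the strip has been slid along the rail to the stop and is pressed against the stop by the fingers with 9 N or more, still flat against the rail (x of each of bar_left, bar_right in the frame of jig above -0.002 m and y of bar_left in the frame of jig above -0.0025 m and contact force between the fingers and bar above 9 N and contact force between bar and stop above 2 N), for 0.3 s.
At the end, for the whole second after the job is handed in: The strip lies still on the worktop, let go, both ends of its long face within 2 mm of the rail and its left end within 2.5 mm of the stop (x of each of bar_left, bar_right in the frame of jig above -0.002 m and y of bar_left in the frame of jig above -0.0025 m and linear speed of bar below 0.01 m/s and angle between bar's own z axis and vertical below 0.05 rad and contact force between the fingers and bar below 0.1 N); the robot touches nothing.
It fails at once if the strip is pushed or gripped by the fingers with more than 25 N (contact force between the fingers and bar above 25 N).
It fails at once if the strip is driven against the rail or the stop with more than 25 N (contact force between bar and jig above 25 N or contact force between bar and stop above 25 N).
It fails at once if the strip is lifted or tipped (height (world z) of bar_centre above 0.028 m or angle between bar's own z axis and vertical above 0.25 rad).
It fails at once if another thing on the worktop is shifted by more than 15 mm (distance of any of jar_black, jar_orange, salt_shaker, tin_small, mug, peeler from where it was at the start of the episode above 0.015 m).
It also fails if it takes over 72 s, if anything falls off the work surface, if the arm or the gripper's body presses on something with over 40 N, if the wrist force passes 120 N, or if a joint passes its speed limit or range.

## Working session

There is one attempt and no reset: what is moved stays moved. The work goes in short steps, Python scripts to look and compute and a tool call to move; the robot and the scene stay as the last step left them, time stands still between calls to the robot, and variables do not carry over. Pictures are saved under pics/ and viewed, at most 10 in all, crops included, and the job is handed in when it is done.

Besides the shell and the picture viewer there is one more tool, called after "Call:" by a JSON object that holds its "name" and its "arguments", one argument or row to a line. drive_tool: Moves the arm, as the interface text tells. Its arguments: {"type":"object","properties":{"targets":{"type":"array","items":{"type":"array","items":{"type":"number"}}}},"required":["targets"]}

```bash
mkdir -p pics
python3 - <<'E'
from bench import arm
import cv2
for n in("top","scene"):
    cv2.imwrite(f"pics/{n}0.png",arm.get_image(n)); print(n,arm.camera_params(n))
print(arm.camera_params("wrist")); print(arm.read_state())
E
```

```text
top {'fov_y': 53.06550670992134, 'cx': 318.1939627557291, 'cy': 239.4857057575317, 'rvec': array([ 2.08405686, -2.1426437 ,  0.20506091]), 'tvec': array([ -12.28510459,  574.47226035, 1197.3877949 ])}
scene {'fov_y': 48.70300541985623, 'cx': 321.15867065162377, 'cy': 237.67649798540936, 'rvec': array([ 1.93889106, -1.80575476,  0.55975263]), 'tvec': array([ -69.31540016,  489.53109204, 1045.12127777])}
{'fov_y': 71.15937624176283, 'cx': 319.19215591831124, 'cy': 239.5126556826145, 'tool_from_camera': array([[-5.50274354e-04, -9.50208102e-01, -3.11615565e-01,
         8.04787400e+01],
       [ 9.99998666e-01, -4.36749259e-05, -1.63269557e-03,
        -1.01783440e-01],
       [ 1.53779077e-03, -3.11616048e-01,  9.50206859e-01,
        -1.42441303e+02],
       [ 0.00000000e+00,  0.00000000e+00,  0.00000000e+00,
         1.00000000e+00]])}
{'clock': 0.1, 'joints': array([ 1.56757200e+00,  3.85510515e-01,  6.76415871e-03, -4.41769522e-04,
       -1.19400623e+00, -2.58611631e-01]), 'joint_vel': array([-0.00119395, -0.00212911,  0.00251447,  0.00221699,  0.0005024 ,
        0.00011032]), 'joint_efforts': array([-1.58361859e-04, -3.93318343e+01,  1.88928705e+01,  4.19798568e+00,
       -2.59302993e-03,  1.43483753e-06]), 'position': array([161.6234484 , 603.20072037, 230.31199685]), 'ee_rot': array([ 9.91431340e-01, -1.30625031e-01, -7.90769545e-05,  9.96310569e-04]), 'contact_force': array([ 0.2269633 , -0.63647827, -0.24195434]), 'wrist_torque': array([0.00743333, 0.01743267, 0.01591454]), 'grasp_force': 0.0, 'gripper_width': 85.40180533723718}
```

View pics/top0.png

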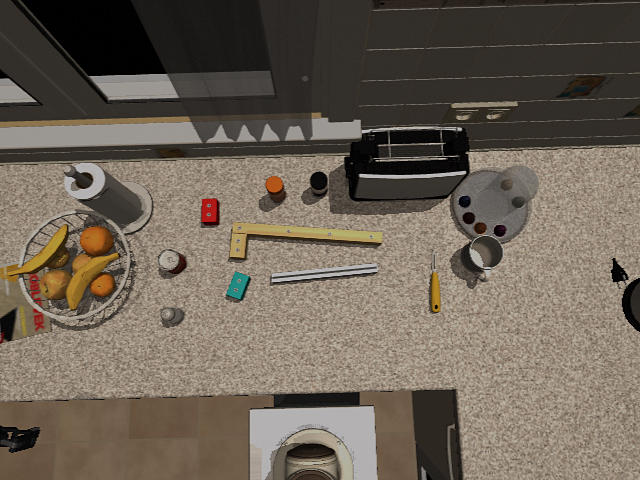

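View pics/scene0.png

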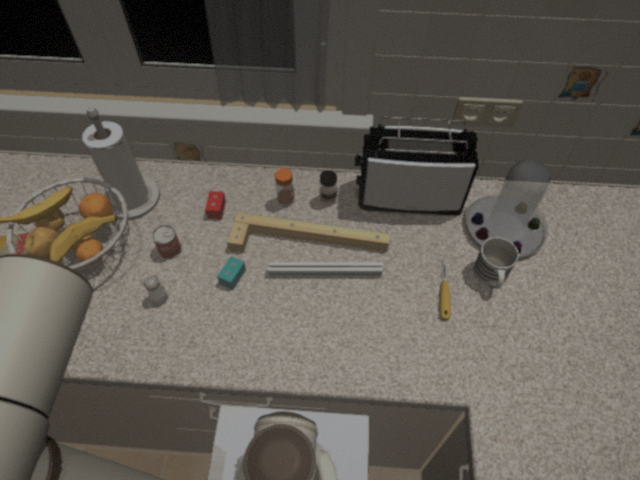

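Top picture: the wooden rail runs (246,232)–(382,238) with the wooden stop at (238,242), and the strip runs (271,278)–(377,268). The look-alikes for the stop are the red block (209,211) and the turquoise block (237,287). The stop I want is the plywood one joined to the rail. I'll check that in a close crop.

Run:
```python
import cv2
im=cv2.imread("pics/top0.png")[205:310,225:390]
cv2.imwrite("pics/crop.png",cv2.resize(im,None,fx=4.8,fy=4.8,interpolation=cv2.INTER_CUBIC))
```

```text
(no output)
```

View pics/crop.png

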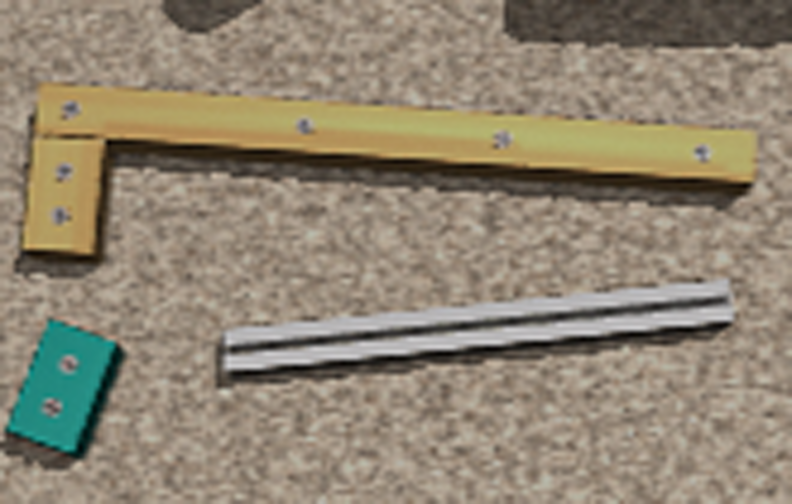

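The crop shows the plywood L (inner corner about (106,140)) as the jig. The strip's top face runs from (223,330)/(224,372) at the left to (730,281)/(733,322) at the right. The turquoise block is separate.

```bash
cat > h.py <<'E'
import numpy as np,cv2
from bench import arm
from scipy.spatial.transform import Rotation as R
def cam(n):
    p=arm.camera_params(n); f=240/np.tan(np.radians(p['fov_y']/2))
    if n=="wrist":
        s=arm.read_state(); T=np.eye(4); T[:3,:3]=R.from_quat(s['ee_rot']).as_matrix(); T[:3,3]=s['position']
        W=T@p['tool_from_camera']; return p,f,W[:3,:3],W[:3,3]
    Rc=cv2.Rodrigues(p['rvec'])[0]; return p,f,Rc.T,-Rc.T@p['tvec']
def px(c,uv,z):
    p,f,Rw,o=c; d=Rw@np.array([(uv[0]-p['cx'])/f,(uv[1]-p['cy'])/f,1]); return (o+d*(z-o[2])/d[2])
E
python3 - <<'E'
from h import *
c=cam("top"); q=lambda u,v,z:px(c,(225+(u+.5)/4.8-.5,205+(v+.5)/4.8-.5),z).round(1)
print("cam",c[3])
for n,u,v,z in [("railBL",40,85,40),("railBR",755,132,40),("railFR",752,181,40),("corner",105,139,40),("stopFR",97,253,40),("barBL",223,330,32),("barBR",730,281,32),("barFR",733,322,32),("barFL",224,372,32),("turqBR",120,346,40)]: print(n,q(u,v,z)[:2])
s=px(c,(172,316),45);print("salt",s, "peeler",px(c,(436,290),10),px(c,(433,255),10),"mug",px(c,(482,255),45))
s=arm.read_state();print(R.from_quat(s['ee_rot']).as_matrix().round(3))
E
```

```text
cam [ 324.89638935  -32.60729296 1287.35617982]
railBL [630.8 198.3]
railBR [ 592.6 -197.6]
railFR [ 565.1 -194.5]
corner [599. 162.]
stopFR [535.1 166.2]
barBL [491.8  98.2]
barBR [ 511.1 -180.5]
barFR [ 488.4 -181. ]
barFL [468.7  97.8]
turqBR [483.5 153.5]
salt [387.25305628 351.57541013  45.        ] peeler [ 438.10710883 -336.33297934   10.        ] [ 532.15387371 -335.36544517   10.        ] mug [ 522.85622994 -454.72456035   45.        ]
[[ 0.966 -0.259 -0.   ]
 [-0.259 -0.966 -0.002]
 [ 0.     0.002 -1.   ]]
```

Call:
{"name": "drive_tool", "arguments": {
  "targets": [
    [1, 424, 548, 0, -9.5],
    [1, 424, 548, 0, -9.5],
    [1, 424, 548, 0, -9.5],
    [1, 424, 548, 0, -9.5],
    [1, 424, 548, 0, -9.5],
    [1, 424, 548, 0, -9.5],
    [1, 424, 548, 0, -9.5],
    [1, 424, 548, 0, -9.5],
    [1, 424, 548, 0, -9.5],
    [1, 424, 548, 0, -9.5],
    [1, 424, 548, 0, -9.5],
    [1, 424, 548, 0, -9.5]
  ]
}}

```text
clock: 1.3
position: [393.6, 48.3, 231.5]
ee_rot: [0.999, -0.048, 0.0, -0.0]
contact_force: [1.2, 1.0, 0.8]
gripper_width: -0.1
grasp_force: 0.0
```

Call:
{"name": "drive_tool", "arguments": {
  "targets": [
    [1, 0, 0, 0, 0],
    [1, 0, 0, 0, 0]
  ]
}}

```text
clock: 1.5
position: [393.5, 48.9, 230.9]
ee_rot: [0.999, -0.05, -0.0, 0.0]
contact_force: [-0.1, 0.8, -0.7]
gripper_width: -0.1
grasp_force: 0.0
```

Call:
{"name": "drive_tool", "arguments": {
  "targets": [
    [1, 22, 40, 0, 0.2],
    [1, 44, 81, 0, 0.2],
    [1, 44, 81, 0, 0.2],
    [1, 44, 81, 0, 0.2],
    [1, 44, 81, 0, 0.2],
    [1, 44, 81, 0, 0.2]
  ]
}}

```text
clock: 2.1
position: [429.3, -33.0, 231.4]
ee_rot: [0.999, -0.048, 0.0, -0.0]
contact_force: [0.1, 1.0, -0.3]
gripper_width: 0.1
grasp_force: 0.0
```

Run:
```python
from h import *
s=arm.read_state();np.savez("w1",p=s['position'],q=s['ee_rot']);print(s['position'],R.from_quat(s['ee_rot']).as_euler('xyz',degrees=True))
cv2.imwrite("pics/w1.png",arm.get_image("wrist"))
```

```text
[429.30512437 -32.99634918 231.37148677] [-1.79988688e+02 -3.70002955e-03 -5.51194933e+00]
```

View pics/w1.png

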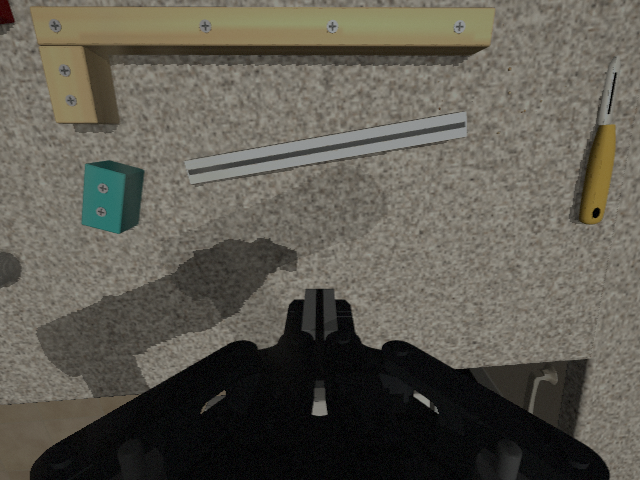

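The wrist picture shows the rail's top front edge running from about (82,46) to (490,46), so the tool is parallel to it. The strip's corners are (185,161), (466,112), (467,137) and (191,184). The turquoise block is at (112,197), clear of the work.

Run:
```python
from h import *
c=cam("wrist"); P={}
for n,u,v,z in [("corner",82,46.5,40),("railFR",491,46,40),("barBL",185,161,32),("barBR",466,112,32),("barFR",467,137,32),("barFL",191,184,32),("fingL",303,289,0),("peelB",583,220,0)]: P[n]=px(c,(u,v),z)[:2];print(n,P[n].round(1))
d=P["corner"]-P["railFR"];print(np.linalg.norm(d),np.degrees(np.arctan2(d[0],d[1])))
ey=d/np.linalg.norm(d);ex=np.array([ey[1],-ey[0]])
for n in P:print(n,((P[n]-P["corner"])@ex).round(1),((P[n]-P["corner"])@ey).round(1))
t=arm.read_state()['position'][:2]-P["corner"];print("tcp",t@ex,t@ey)
```

```text
corner [599.2 161.2]
railFR [ 564.6 -197.6]
barBL [492.9  95.7]
barBR [ 511.9 -181.1]
barFR [ 488.8 -183. ]
barFL [469.8  94.7]
fingL [325.7  -2.3]
peelB [ 382.  -332.5]
360.49061722264184 5.51167255907227
corner 0.0 0.0
railFR -0.0 -360.5
barBL -99.5 -75.4
barBR -54.0 -349.1
barFR -76.8 -353.2
barFL -122.3 -78.7
fingL -256.5 -189.0
peelB -168.8 -512.2
tcp -150.35547198048246 -209.75336431081772
```

Call:
{"name": "drive_tool", "arguments": {
  "targets": [
    [1, 0, 2, 50, 0],
    [1, 0, 2, 100, 0],
    [1, 0, 2, 150, 0],
    [1, 0, 2, 190, 0],
    [1, 0, 2, 210, 0],
    [1, 0, 2, 220, 0],
    [1, 0, 2, 221, 0],
    [1, 0, 2, 221, 0]
  ]
}}

```text
clock: 2.95
position: [430.3, -35.9, 11.1]
ee_rot: [0.999, -0.049, 0.001, -0.0]
contact_force: [-0.4, -0.2, 0.5]
gripper_width: -0.1
grasp_force: 0.0
```

Call:
{"name": "drive_tool", "arguments": {
  "targets": [
    [1, 5, 0, 0, 0],
    [1, 10, 0, 0, 0],
    [1, 14, 0, 0, 0],
    [1, 17, 0, 0, 0],
    [1, 20, 0, 0, 0],
    [1, 23, 0, 0, 0],
    [1, 26, 0, 0, 0],
    [1, 29, 0, 0, 0],
    [1, 32, 0, 0, 0],
    [1, 35, 0, 0, 0]
  ]
}}

```text
clock: 3.95
position: [464.4, -40.0, 10.3]
ee_rot: [0.999, -0.05, -0.0, 0.0]
contact_force: [0.1, -1.4, -0.7]
gripper_width: 0.0
grasp_force: 0.0
```

Call:
{"name": "drive_tool", "arguments": {
  "targets": [
    [1, 3, 0, 0, 0],
    [1, 6, 0, 0, 0],
    [1, 9, 0, 0, 0],
    [1, 12, 0, 0, 0],
    [1, 15, 0, 0, 0],
    [1, 18, 0, 0, 0],
    [1, 21, 0, 0, 0],
    [1, 24, 0, 0, 0],
    [1, 27, 0, 0, 0],
    [1, 30, 0, 0, 0]
  ]
}}

```text
clock: 4.95
position: [494.4, -43.0, 10.3]
ee_rot: [0.999, -0.05, 0.0, -0.0]
contact_force: [-1.0, 0.3, -0.7]
gripper_width: 0.0
grasp_force: 0.8
```

Run:
```python
from h import *
s=arm.read_state();p=s['position'];print(p,s['contact_force'])
a=arm.get_image("wrist");b=arm.get_image("top")
cv2.imwrite("pics/w2.png",np.hstack([cv2.resize(a,(560,420)),cv2.resize(b[215:295,225:345-80+120],(240,120))[:, :] if 0 else cv2.copyMakeBorder(cv2.resize(b[200:320,225:305+80],(240,180)),0,240,0,0,cv2.BORDER_CONSTANT)]))
```

```text
[494.36893616 -43.01550975  10.2985556 ] [-0.99172486  0.27972209 -0.70016385]
```

View pics/w2.png

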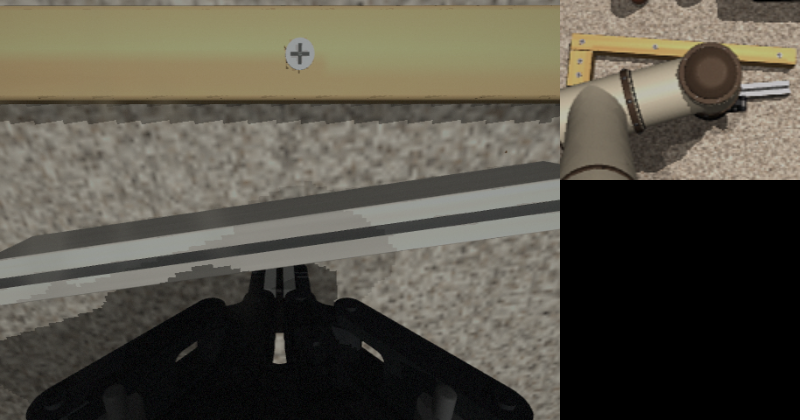

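The wrist view shows the strip pushed part-way, with its slope down to about 7.5° and the fingers at its middle. I'll keep pushing.

Call:
{"name": "drive_tool", "arguments": {
  "targets": [
    [1, 3, 0, 0, 0],
    [1, 6, 0, 0, 0],
    [1, 9, 0, 0, 0],
    [1, 12, 0, 0, 0],
    [1, 15, 0, 0, 0],
    [1, 18, 0, 0, 0],
    [1, 21, 0, 0, 0],
    [1, 24, 0, 0, 0],
    [1, 27, 0, 0, 0]
  ]
}}

```text
clock: 5.95
position: [521.2, -45.7, 10.3]
ee_rot: [0.999, -0.05, -0.0, 0.0]
contact_force: [-2.8, 0.4, 0.9]
gripper_width: 0.3
grasp_force: 1.1
```

Run:
```python
from h import *
s=arm.read_state();p=s['position'];print(p,s['contact_force'])
a=arm.get_image("wrist")
cv2.imwrite("pics/w3.png",a)
```

```text
[521.1579807  -45.71943257  10.31318605] [-2.81422236  0.35827536  0.89960762]
```

View pics/w3.png

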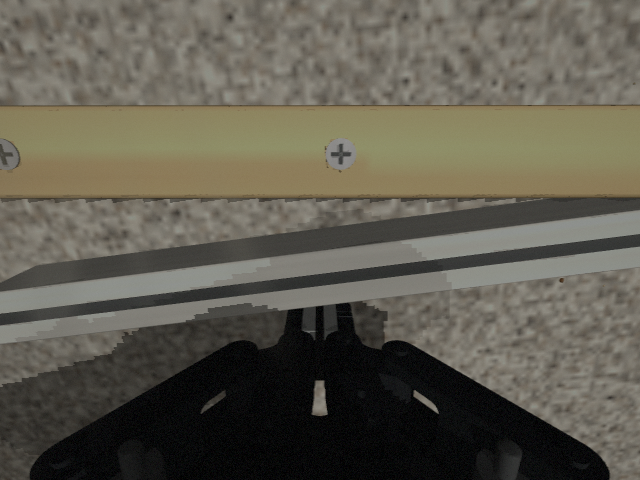

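The strip's right end is at or near the rail and the left end is still about 20 mm behind. I'll move the fingers to the left part of the strip.

Call:
{"name": "drive_tool", "arguments": {
  "targets": [
    [1, -15, 0, 0, 0],
    [1, -28, 0, 0, 0],
    [1, -28, -40, 0, 0],
    [1, -28, -80, 0, 0],
    [1, -28, -80, 0, 0],
    [1, -22, -80, 0, 0],
    [1, -18, -80, 0, 0],
    [1, -15, -80, 0, 0],
    [1, -12, -80, 0, 0],
    [1, -9, -80, 0, 0],
    [1, -6, -80, 0, 0],
    [1, -3, -80, 0, 0]
  ]
}}

```text
clock: 7.2
position: [525.6, 33.9, 10.2]
ee_rot: [0.999, -0.05, -0.001, 0.0]
contact_force: [-1.5, 0.3, -0.1]
gripper_width: 0.1
grasp_force: 0.6
```

Call:
{"name": "drive_tool", "arguments": {
  "targets": [
    [1, 2, 0, 0, 0],
    [1, 4, 0, 0, 0],
    [1, 6, 0, 0, 0],
    [1, 8, 0, 0, 0]
  ]
}}

```text
clock: 7.6
position: [534.0, 33.5, 10.3]
ee_rot: [0.999, -0.05, 0.0, -0.0]
contact_force: [-0.2, 0.8, -0.7]
gripper_width: -0.1
grasp_force: 0.4
```

Call:
{"name": "drive_tool", "arguments": {
  "targets": [
    [1, 2, 0, 0, 0],
    [1, 4, 0, 0, 0],
    [1, 6, 0, 0, 0],
    [1, 8, 0, 0, 0],
    [1, 10, 0, 0, 0],
    [1, 11, 0, 0, 0],
    [1, 12, 0, 0, 0]
  ]
}}

```text
clock: 8.3
position: [545.8, 32.2, 10.3]
ee_rot: [0.999, -0.05, -0.0, 0.0]
contact_force: [-1.3, 0.2, -0.5]
gripper_width: 0.5
grasp_force: 0.6
```

Call:
{"name": "drive_tool", "arguments": {
  "targets": [
    [1, 1, 0, 0, 0],
    [1, 2, 0, 0, 0]
  ]
}}

```text
clock: 8.5
position: [547.8, 32.0, 10.3]
ee_rot: [0.999, -0.05, -0.0, 0.0]
contact_force: [-0.8, 0.3, 0.4]
gripper_width: 0.3
grasp_force: 0.5
```

Call:
{"name": "drive_tool", "arguments": {
  "targets": [
    [1, 1, 0, 0, 0],
    [1, 2, 0, 0, 0],
    [1, 2.5, 0, 0, 0]
  ]
}}

```text
clock: 8.8
position: [549.8, 31.8, 10.3]
ee_rot: [0.999, -0.05, -0.001, 0.0]
contact_force: [-3.5, 2.0, 2.5]
gripper_width: -0.2
grasp_force: 1.8
```

Run:
```python
from h import *
s=arm.read_state();p=s['position'];print(p,s['contact_force'])
a=arm.get_image("wrist")
cv2.imwrite("pics/w4.png",a)
```

```text
[549.77940461  31.75922272  10.2678217 ] [-3.51343451  1.96796842  2.51613028]
```

View pics/w4.png

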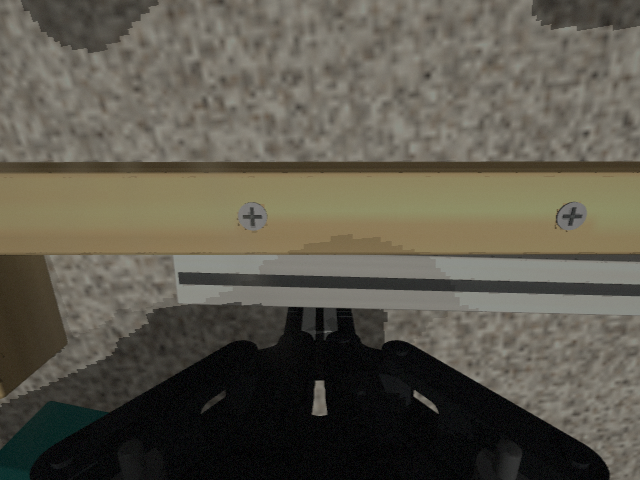

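The left end is now on the rail, and the right part sits a few mm off it (the front edge drops from 303 to 314 px). Next I'll push at the right part.

Call:
{"name": "drive_tool", "arguments": {
  "targets": [
    [1, -10, 0, 0, 0],
    [1, -20, 0, 0, 0],
    [1, -20, 45, 0, 0],
    [1, -20, 90, 0, 0],
    [1, -20, 130, 0, 0],
    [1, -20, 130, 0, 0],
    [1, -16, 130, 0, 0],
    [1, -13, 130, 0, 0],
    [1, -11, 130, 0, 0],
    [1, -9, 130, 0, 0],
    [1, -7, 130, 0, 0],
    [1, -6, 130, 0, 0]
  ]
}}

```text
clock: 10.05
position: [531.7, -96.5, 10.3]
ee_rot: [0.999, -0.049, 0.0, -0.0]
contact_force: [0.0, 0.7, -0.4]
gripper_width: 0.1
grasp_force: 0.0
```

Call:
{"name": "drive_tool", "arguments": {
  "targets": [
    [1, 1, 0, 0, 0],
    [1, 2, 0, 0, 0],
    [1, 3, 0, 0, 0],
    [1, 4, 0, 0, 0],
    [1, 4.5, 0, 0, 0],
    [1, 5, 0, 0, 0]
  ]
}}

```text
clock: 10.65
position: [536.2, -97.6, 10.2]
ee_rot: [0.999, -0.05, -0.0, 0.0]
contact_force: [-0.6, -0.4, -0.4]
gripper_width: 0.4
grasp_force: 0.6
```

Call:
{"name": "drive_tool", "arguments": {
  "targets": [
    [1, 0.5, 0, 0, 0],
    [1, 1, 0, 0, 0],
    [1, 1.3, 0, 0, 0],
    [1, 1.3, 0, 0, 0]
  ]
}}

```text
clock: 11.05
position: [537.8, -97.6, 10.3]
ee_rot: [0.999, -0.05, 0.0, 0.0]
contact_force: [-0.6, 0.4, -1.4]
gripper_width: -0.3
grasp_force: 0.4
```

Call:
{"name": "drive_tool", "arguments": {
  "targets": [
    [1, 0.3, 0, 0, 0],
    [1, 0.6, 0, 0, 0],
    [1, 0.6, 0, 0, 0]
  ]
}}

```text
clock: 11.35
position: [538.3, -97.6, 10.3]
ee_rot: [0.999, -0.05, 0.0, -0.0]
contact_force: [-0.0, -0.3, -0.8]
gripper_width: 0.3
grasp_force: 0.4
```

Call:
{"name": "drive_tool", "arguments": {
  "targets": [
    [1, 0.4, 0, 0, 0],
    [1, 0.7, 0, 0, 0],
    [1, 0.7, 0, 0, 0]
  ]
}}

```text
clock: 11.65
position: [538.8, -97.7, 10.3]
ee_rot: [0.999, -0.05, -0.0, -0.0]
contact_force: [-1.7, 0.1, -0.2]
gripper_width: -0.1
grasp_force: 0.9
```

Call:
{"name": "drive_tool", "arguments": {
  "targets": [
    [1, 0.3, 0, 0, 0],
    [1, 0.6, 0, 0, 0],
    [1, 0.6, 0, 0, 0]
  ]
}}

```text
clock: 11.95
position: [538.7, -97.7, 10.3]
ee_rot: [0.999, -0.05, -0.001, 0.0]
contact_force: [-5.0, 1.4, 3.6]
gripper_width: 0.3
grasp_force: 2.3
```

The strip is seated at the right. Now I'll press at the centre.

Call:
{"name": "drive_tool", "arguments": {
  "targets": [
    [1, -8, 0, 0, 0],
    [1, -8, -25, 0, 0],
    [1, -8, -50, 0, 0],
    [1, -8, -50, 0, 0],
    [1, -4, -50, 0, 0],
    [1, -2, -50, 0, 0],
    [1, -1, -50, 0, 0],
    [1, -0.3, -50, 0, 0],
    [1, 0, -50, 0, 0],
    [1, 0, -50, 0, 0]
  ]
}}

```text
clock: 12.95
position: [543.6, -48.6, 10.1]
ee_rot: [0.999, -0.05, -0.001, 0.0]
contact_force: [-2.1, -1.1, 1.2]
gripper_width: -0.0
grasp_force: 1.1
```

Call:
{"name": "drive_tool", "arguments": {
  "targets": [
    [1, 0.4, 0, 0, 0],
    [1, 0.8, 0, 0, 0],
    [1, 0.8, 0, 0, 0]
  ]
}}

```text
clock: 13.25
position: [543.6, -48.6, 10.1]
ee_rot: [0.999, -0.05, -0.002, 0.0]
contact_force: [-4.8, -1.6, 3.5]
gripper_width: -0.4
grasp_force: 2.5
```

Call:
{"name": "drive_tool", "arguments": {
  "targets": [
    [1, 0.5, 0, 0, 0],
    [1, 1, 0, 0, 0],
    [1, 1.5, 0, 0, 0],
    [1, 1.5, 0, 0, 0]
  ]
}}

```text
clock: 13.65
position: [543.6, -48.6, 10.0]
ee_rot: [0.999, -0.05, -0.003, 0.0]
contact_force: [-7.7, 1.0, 5.7]
gripper_width: -0.1
grasp_force: 4.1
```

Call:
{"name": "drive_tool", "arguments": {
  "targets": [
    [1, 0.4, 0, 0, 0],
    [1, 0.8, 0, 0, 0],
    [1, 0.8, 0, 0, 0]
  ]
}}

```text
clock: 13.95
position: [543.6, -48.6, 9.9]
ee_rot: [0.999, -0.05, -0.004, 0.001]
contact_force: [-9.5, 1.5, 6.9]
gripper_width: -0.1
grasp_force: 5.0
```

Call:
{"name": "drive_tool", "arguments": {
  "targets": [
    [1, 0.6, 0, -0.3, 0],
    [1, 1.2, 0, -0.5, 0],
    [1, 1.5, 0, -0.5, 0],
    [1, 1.5, 0, -0.5, 0]
  ]
}}

```text
clock: 14.35
position: [543.6, -48.7, 10.0]
ee_rot: [0.999, -0.05, -0.006, 0.001]
contact_force: [-12.8, 2.9, 7.6]
gripper_width: -0.2
grasp_force: 6.2
```

Call:
{"name": "drive_tool", "arguments": {
  "targets": [
    [1, 0.5, 0, 0, 0],
    [1, 0.5, 0, 0, 0],
    [1, 0.5, 0, 0, 0],
    [1, 0.5, 0, 0, 0],
    [1, 0.5, 0, 0, 0]
  ]
}}

```text
clock: 14.85
position: [543.5, -48.7, 10.0]
ee_rot: [0.999, -0.05, -0.006, 0.001]
contact_force: [-13.0, 3.6, 10.2]
gripper_width: -0.0
grasp_force: 6.7
```

Call:
{"name": "drive_tool", "arguments": {
  "targets": [
    [1, -4, 0, 0, 0],
    [1, -8, 0, 0, 0],
    [1, -40, 0, 0, 0],
    [1, -60, 10, -50, 0],
    [1, -60, 20, -100, 0],
    [1, -60, 30, -150, 0],
    [1, -60, 30, -170, 0],
    [1, -60, 30, -170, 0],
    [1, -60, 30, -170, 0]
  ]
}}

```text
clock: 15.75
position: [487.9, -72.2, 181.6]
ee_rot: [0.999, -0.05, 0.002, -0.001]
contact_force: [-0.8, 0.7, -0.4]
gripper_width: 0.5
grasp_force: 0.0
```

Run:
```python
from h import *
s=arm.read_state();p=s['position'];print(p,s['contact_force'],s['ee_rot'])
a=arm.get_image("wrist")
cv2.imwrite("pics/w5.png",a)
```

```text
[487.88230174 -72.17589968 181.60623654] [-0.78906944  0.73019863 -0.44072444] [ 9.98756918e-01 -4.98064728e-02  1.90182995e-03 -5.62331050e-04]
```

View pics/w5.png

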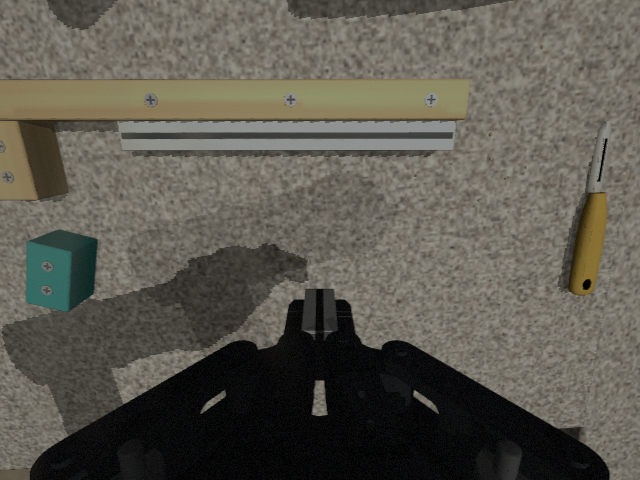

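The strip lies flat along the rail (front edge about 150 px at both ends). Its left end is at x = 121 and its right end at x = 454.

Run:
```python
from h import *
c=cam("wrist");ey=np.array([.096,.9954]);ex=np.array([.9954,-.096]);C=np.array([599.2,161.2])
for u,v,z in [(454.5,121,32),(454.5,149,32),(120,122,32),(122,150,32),(468,119,40),(40,120,40)]:
    d=px(c,(u,v),z)[:2]-C;print(u,v,(d@ex).round(1),(d@ey).round(1))
d=arm.read_state()['position'][:2]-C;print("tcp",d@ex,d@ey)
```

```text
454.5 121 -2.5 -353.5
454.5 149 -24.6 -356.2
120 122 -2.1 -79.7
122 150 -24.3 -77.2
468 119 -1.2 -361.0
40 120 -0.5 -20.7
tcp -89.25499145495438 -243.14169723369804
```

Call:
{"name": "drive_tool", "arguments": {
  "targets": [
    [1, 20, 40, 0, 0],
    [1, 40, 80, 0, 0],
    [1, 60, 120, 0, 0],
    [1, 73, 155, 0, 0],
    [1, 73, 155, 0, 0],
    [1, 73, 155, 50, 0],
    [1, 73, 155, 100, 0],
    [1, 73, 155, 140, 0],
    [1, 73, 155, 160, 0],
    [1, 73, 155, 170, 0],
    [1, 73, 155, 170, 0],
    [1, 73, 155, 170, 0]
  ]
}}

```text
clock: 17.0
position: [544.9, -233.7, 11.4]
ee_rot: [0.999, -0.049, 0.001, 0.0]
contact_force: [-0.5, 0.6, 0.1]
gripper_width: 0.2
grasp_force: 0.0
```

```bash
cat > j.py <<'E'
from h import *
s=arm.read_state();ey=np.array([.096,.9954]);ex=np.array([.9954,-.096]);d=s['position'][:2]-[599.2,161.2]
f=s['contact_force'];print("tcp",d@ex,d@ey,s['position'][2],"F",f[:2]@ex,f[:2]@ey,f[2],R.from_quat(s['ee_rot']).as_euler('xyz',degrees=True))
E
python3 j.py
```

```text
tcp -16.089044229921722 -398.3369682408312 11.422502443821536 F -0.5678305789473644 0.5606888901892222 0.1443906100384591 [ 1.79982113e+02 -7.16614664e-02 -5.65084175e+00]
```

Call:
{"name": "drive_tool", "arguments": {
  "targets": [
    [1, 0, -8, 0, 0],
    [1, 0, -16, 0, 0],
    [1, 0, -22, 0, 0],
    [1, 0, -25, 0, 0],
    [1, 0, -28, 0, 0],
    [1, 0, -31, 0, 0],
    [1, 0, -34, 0, 0],
    [1, 0, -37, 0, 0],
    [1, 0, -40, 0, 0]
  ]
}}

```text
clock: 17.9
position: [548.3, -194.4, 11.1]
ee_rot: [0.999, -0.05, 0.0, 0.0]
contact_force: [-0.3, -4.0, 3.1]
gripper_width: 0.4
grasp_force: 1.7
```

```bash
python3 j.py
```

```text
tcp -16.558845411741192 -358.80710214436647 11.095546345821859 F 0.08098505174655234 -4.0176377437048085 3.125388789832326 [ 1.79979554e+02 -2.17966256e-02 -5.70957191e+00]
```

Call:
{"name": "drive_tool", "arguments": {
  "targets": [
    [1, 0, -3, 0, 0],
    [1, 0, -6, 0, 0],
    [1, 0.3, -9, 0, 0],
    [1, 0.5, -12, 0, 0],
    [1, 0.7, -15, 0, 0],
    [1, 1, -18, 0, 0],
    [1, 1, -21, 0, 0],
    [1, 1, -24, 0, 0],
    [1, 1, -27, 0, 0],
    [1, 1, -30, 0, 0],
    [1, 1, -33, 0, 0],
    [1, 1, -36, 0, 0]
  ]
}}

```text
clock: 19.1
position: [552.1, -158.2, 10.6]
ee_rot: [0.999, -0.05, -0.001, 0.0]
contact_force: [-2.7, -4.2, 2.3]
gripper_width: 0.1
grasp_force: 2.3
```

Call:
{"name": "drive_tool", "arguments": {
  "targets": [
    [1, 0, -3, 0, 0],
    [1, 0, -6, 0, 0],
    [1, 0, -9, 0, 0],
    [1, 0, -12, 0, 0],
    [1, 0, -15, 0, 0],
    [1, 0, -17, 0, 0],
    [1, 0, -19, 0, 0]
  ]
}}

```text
clock: 19.8
position: [554.0, -139.3, 10.6]
ee_rot: [0.999, -0.05, -0.001, 0.0]
contact_force: [-3.1, -3.7, 2.4]
gripper_width: -0.2
grasp_force: 2.3
```

```bash
python3 j.py
```

```text
tcp -16.177441667381782 -303.46778458637385 10.57756317482425 F -2.7582135337414573 -4.003499584560992 2.426741412936926 [ 1.79995743e+02  7.98441493e-02 -5.70935875e+00]
```

Call:
{"name": "drive_tool", "arguments": {
  "targets": [
    [1, 0, -1.5, 0, 0],
    [1, 0, -3, 0, 0],
    [1, 0, -4, 0, 0],
    [1, 0, -5, 0, 0],
    [1, 0, -6, 0, 0]
  ]
}}

```text
clock: 20.3
position: [554.5, -133.4, 10.5]
ee_rot: [0.999, -0.05, -0.001, -0.0]
contact_force: [-3.3, -4.6, 2.3]
gripper_width: 0.2
grasp_force: 2.3
```

Call:
{"name": "drive_tool", "arguments": {
  "targets": [
    [1, 0, -0.7, 0, 0],
    [1, 0, -1.4, 0, 0],
    [1, 0, -2.1, 0, 0]
  ]
}}

```text
clock: 20.6
position: [554.8, -131.4, 10.6]
ee_rot: [0.999, -0.05, -0.001, 0.0]
contact_force: [-3.0, -3.5, 2.1]
gripper_width: 0.0
grasp_force: 2.3
```

```bash
python3 j.py
```

```text
tcp -16.132463371366534 -295.50326901231045 10.571972695536367 F -2.625454057750876 -3.7915726517065416 2.1263196208720565 [ 1.79995017e+02  7.83147349e-02 -5.71314504e+00]
```

Call:
{"name": "drive_tool", "arguments": {
  "targets": [
    [1, 0, -0.7, 0, 0],
    [1, 0, -1.4, 0, 0],
    [1, 0, -2, 0, 0]
  ]
}}

```text
clock: 20.9
position: [554.9, -130.0, 10.6]
ee_rot: [0.999, -0.05, -0.001, 0.0]
contact_force: [-2.1, -9.2, 2.2]
gripper_width: 0.1
grasp_force: 4.8
```

Call:
{"name": "drive_tool", "arguments": {
  "targets": [
    [1, 0, -0.6, 0, 0],
    [1, 0, -1.2, 0, 0],
    [1, 0, -1.2, 0, 0]
  ]
}}

```text
clock: 21.2
position: [554.9, -129.9, 10.6]
ee_rot: [0.999, -0.05, -0.001, 0.001]
contact_force: [-2.8, -11.8, 2.1]
gripper_width: -0.5
grasp_force: 6.1
```

```bash
python3 j.py
```

```text
tcp -16.152645525601375 -293.99630174866144 10.597396884742444 F -1.691187335836187 -11.978122762464743 2.108624942305347 [ 1.79897032e+02  1.02396734e-01 -5.71787145e+00]
```

Stopped against the block, with the force rising. I'll press to about 15 N and hold.

Call:
{"name": "drive_tool", "arguments": {
  "targets": [
    [1, 0, -0.5, 0, 0],
    [1, 0, -0.8, 0, 0],
    [1, 0, -0.8, 0, 0],
    [1, 0, -0.8, 0, 0],
    [1, 0, -0.8, 0, 0],
    [1, 0, -0.8, 0, 0],
    [1, 0, -0.8, 0, 0]
  ]
}}

```text
clock: 21.9
position: [554.9, -129.8, 10.6]
ee_rot: [0.999, -0.05, -0.001, 0.001]
contact_force: [-4.0, -15.6, 0.2]
gripper_width: -0.1
grasp_force: 7.7
```

Call:
{"name": "drive_tool", "arguments": {
  "targets": [
    [1, 0, 2, 0, 0],
    [1, 0, 4, 0, 0],
    [1, -1, 8, 0, 0],
    [1, -2, 20, 0, 0],
    [1, -20, 50, -30, 0],
    [1, -50, 50, -70, 0],
    [1, -80, 30, -120, 0],
    [1, -80, 0, -160, 0],
    [1, -80, -40, -180, 0],
    [1, -80, -70, -180, 0],
    [1, -80, -70, -180, 0],
    [1, -80, -70, -180, 0]
  ]
}}

```text
clock: 23.1
position: [483.1, -49.3, 191.0]
ee_rot: [0.999, -0.049, 0.0, -0.0]
contact_force: [0.1, -0.2, 0.1]
gripper_width: -0.3
grasp_force: 0.0
```

```bash
python3 j.py
python3 - <<'E'
from h import *
cv2.imwrite("pics/w6.png",arm.get_image("wrist"))
E
```

```text
tcp -95.33358467736531 -220.70309783744563 190.96997838967044 F 0.07717423189756353 -0.22993385712534464 0.11814108747312985 [-1.79966999e+02 -3.27050188e-02 -5.60922804e+00]
```

View pics/w6.png

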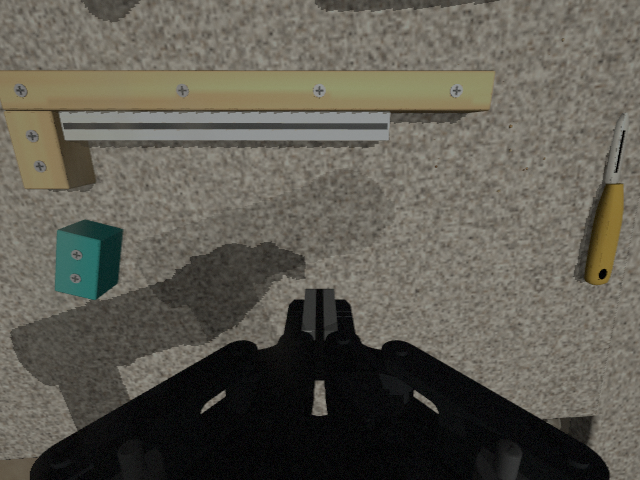

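The strip butts the stop at (62,125) and lies along the rail. One enlarged crop will confirm flatness at both ends.

Run:
```python
import cv2,numpy as np
a=cv2.imread("pics/w6.png"); f=lambda x:cv2.resize(a[100:150,x:x+66],None,fx=12,fy=5.8,interpolation=cv2.INTER_CUBIC)
cv2.imwrite("pics/c6.png",np.vstack([f(45),f(340)]))
```

```text
(no output)
```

View pics/c6.png

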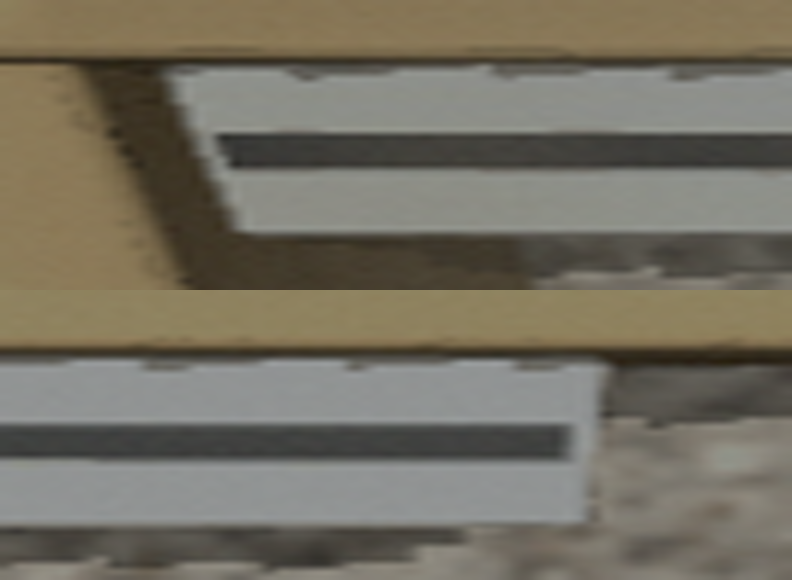

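The rail-to-front-edge distance matches at both ends (174 and 171 crop px, under 0.6 mm apart), so the strip is flat and against the stop. Handing in.

```bash
python3 -c "
from bench import arm
print(arm.job_done())"
```

```text
the job is handed in; nothing more can be done
None
```

The job is handed in: the strip was pressed flat on the rail with about 13 N square to it (17 N in all, counting friction), then slid left and pressed against the stop with about 16 N. It was left touching both, with no verdict shown at hand-in.

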